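Turn the display turntable until the jade faces front

ROBOT

A 6-joint arm with a two-finger parallel gripper is mounted at the origin on the work surface. World frame = base frame: x ahead of the robot, y to its left, z up, the work surface at z = 0. Lengths are in m, angles in degrees, forces in N, time in s.
With the tool pointing down it reaches from about 0.375 to 0.9 m from the base axis. Payload 3.1 kg.
Tool frame: the origin (TCP) lies midway between the tips of the shut fingers; the grasp point (between the pads) lies bot.hold_point_z behind it (bot.hold_point_z is the distance from the TCP to the grasp point, in m); z points along the fingers, y is the direction in which the jaws open and shut (so a half turn about z gives the same grasp; the last joint's range is limited). The gripper opens to 87 mm and grips with 3 to 60 N. Pads are 19 mm wide; open, the fingers measure 117 mm over their backs; the gripper's body (75 mm by 190 mm) begins 51 mm behind the grasp point.
Start: joints at [-82.42, 30.224, 82.088, -0, 67.689, -10.227], TCP at [0.191, -0.595, 0.223] pointing down, gripper open.
Joint ranges: [-176.69, 176.69], [-43.24, 126.21], [12.49, 139.97], [-82, 262], [0, 151.66], [-163.58, 163.58]. Speed limits (degrees/s): [159.86, 159.86, 180, 180, 180, 180].

INTERFACE

Orientations are given as a 3x3 rotation matrix whose columns are the frame's x, y, z axes.
In Python, from rig import bot, vision, order gives the robot as it stands. The module is installed in compiled form; this text tells all that it offers.
- The arm moves only by the tool move_arm, never from a script. Its argument "moves" is a list of rows, each an object of numbers: "hand": the finger opening in mm, from 0 to 87; "x", "y", "z": the shift along the tool's x, y, z in units of 25 mm (1.0 is 25 mm); "wx", "wy", "wz": the turn, a rotation vector about the tool's x, y, z in degrees. In form: [{"hand": .., "x": .., "y": .., "z": .., "wx": .., "wy": .., "wz": ..}, ...]. A call has 1 to 20 rows; each row shifts and turns the commanded pose from where the row before left it, along the tool's axes as they then stand; what a row does not reach is not made up. A row lasts 1/10 s, in which the tool goes at most 50 mm and 8.59 degrees, less where a joint would pass 70% of its speed; a pose out of reach is approached as far as the arm can. A call is refused whole if a number of a shift passes 1 or a number of a turn 8.59, either way. A call with a gripper value outside its range is refused whole. The fingers move at their own pace and stop on an object; the grip force is fixed at half the most. Time passes only in rows, so rows that do not move let the fingers close. It gives the time, the measured TCP pose, the force and the opening at its end, in the units of the state.
- bot.read_state(): the state, without advancing time (a new reading comes with each control period).
- vision.capture(name): name is "side" or "top"; returns a dict with "image" (480x640x3 uint8, red, green, blue), "z_map" (480x640 float32, m along the optical axis (not along the pixel's ray), 0 where there is no reading), "fx", "fy", "cx", "cy" (pixels), "pose" (4x4, takes a point from camera to world coordinates). Camera axes: x right, y down, z forward; pixel columns grow to the right and rows downward; lengths in m; the calibration is good to about 2 mm. A picture is of the moment at which its call begins.
- order.hand_in(): hands the job in, once; it reports no verdict.
The state is a dict: "time_s": time; "joint_positions": joint angles; "qvel": joint speeds; "tau": joint torques, N m; "position": TCP position; "tcp_rot": TCP orientation; "force": force on the tool from outside, world axes, zero at the start; "moment": the same for the moment, N m; "opening": opening from 0.0 (shut) to 1.0 (fully open).
Only numpy, scipy, OpenCV 4.12 (cv2) and the standard library are available. Lean on these libraries where they do the work, as an engineer would, in place of code of your own. Each camera call takes 0.05 s, during which the arm holds its last target.

TASK

Push the rim of the display turntable round with the fingertips, by its upright finger knobs, until the chunk of green jade stands squarely in line with the brass arrow on the plinth, then take the hand away. Turn it smoothly, and do not touch, lift or shift the jade, the petrified wood round or the steel ring gauge that ride on it. Leave the tray of settings and the display case as they are.

Things in the scene. Friction and masses are not known exactly. Their poses are not given: they have to be found in the camera images.
- plinth: Fixed black plinth: a round 210 mm across, 20 mm high, with a tongue (60 mm wide, same height) that sticks out from under the disc on one side, to 205 mm from the centre. Origin: centre of its underside, on the turntable's axis, on the ledge. Its x axis points along the tongue, to the front; a flat brass arrow on the tongue, 136 to 198 mm out, points back at the axis.
- turntable: Dark wooden disc, 264 mm across, 16 mm thick, free to turn either way without end. Origin: on the axis at its underside, 24 mm above the ledge; its axes turn with it, z up. Six upright aluminium finger knobs (posts 14 mm across, 30 mm tall, tops 70 mm above the ledge) stand on its rim 122 mm from the axis, at 30, 90, 150, 210, 270, 330 degrees counter-clockwise from its x axis.
- turntable_top (a point): Point on the turntable's axis at its top face, 40 mm above the ledge. The disc turns with light friction (0.06 N m: about 0.5 N at a knob) and stops almost at once when no longer pushed. Three pieces stand loose on it, held by friction only, about 64 mm from the axis and 120 degrees apart (near 0, 120 and 240 degrees of its axes; which is where varies).
- jade_center (a point): Centre, half-way up, of the loose chunk of green jade, about 44 x 36 mm and 42 mm tall, 170 g, standing on the turntable.
- wood_center (a point): Centre, half-way up, of the loose polished petrified wood round, a brown ringed disc lying flat, 64 mm across and 20 mm thick, standing on the turntable.
- ring_center (a point): Centre, half-way up, of the loose steel ring gauge lying flat, 60 mm across, with a 32 mm hole, 22 mm tall, standing on the turntable.
- jade: The same jade chunk; origin at the centre of its underside.
- wood_round: The same petrified wood round; origin at the centre of its underside.
- ring_gauge: The same ring gauge; origin at the centre of its underside.
- settings_tray: Loose white plastic tray of empty cabochon settings, 100 x 140 mm, 18 mm high, on the ledge to the right of the turntable; origin at the centre of its underside. Leave it alone.
- case: Fixed clear display case on a wooden base, 160 mm deep (x) by 200 mm wide (y), 223 mm high, to the left of the turntable; origin at the centre of its underside. Leave it alone.
- case_door_handle (a point): Knob of the case's clear swing door, on the side towards the robot; the door may stand ajar. Leave it alone.
Not all that is in view belongs to the job. What is shaped like the ring_gauge but blue is not meant.

How it is judged:
By the outcome, as a careful person would: the job done as asked, in the order asked, and still so for the second after the job is handed in, with the robot touching nothing.
It also fails if it takes over 51 s, if anything falls off the work surface, if the arm or the gripper's body presses on something with over 40 N, if the wrist force passes 120 N, or if a joint passes its speed limit or range.

## Working session

There is one attempt and no reset: what is moved stays moved. The work goes in short steps, Python scripts to look and compute and a tool call to move; the robot and the scene stay as the last step left them, time stands still between calls to the robot, and variables do not carry over. Pictures are saved under pics/ and viewed, and the job is handed in when it is done.

Besides the shell and the picture viewer there is one more tool, called after "Call:" by a JSON object that holds its "name" and its "arguments". move_arm: Moves the arm, as the interface text tells. Its arguments: {"type":"object","properties":{"moves":{"type":"array"}},"required":["moves"]}

```bash
mkdir -p pics; cat > h.py <<'E'
from rig import bot, vision, order
import numpy as np, cv2
def cap(n,tag):
    c=vision.capture(n); cv2.imwrite(f'pics/{tag}.png',c['image'][:,:,::-1]); np.savez(f'pics/{tag}.npz',**c); return c
def pts(c):
    v,u=np.mgrid[0:480,0:640]; z=c['z_map']; P=np.stack([(u-c['cx'])/c['fx']*z,(v-c['cy'])/c['fy']*z,z,np.ones_like(z)],-1)
    return (P@np.array(c['pose']).T)[...,:3]
E
python3 - <<'E'
from h import *
for n in('top','side'):
    c=cap(n,n+'0'); print(n,c['fx'],c['cx'],c['cy'],np.round(c['pose'],3))
s=bot.read_state();print(s['time_s'],s['position'],s['tcp_rot'],s['opening'],bot.hold_point_z)
E
```

```text
top 560.9241155556723 319.4324188815837 233.21710112725282 [[-0.004 -0.997  0.074  0.378]
 [-1.     0.004  0.003 -0.007]
 [-0.004 -0.074 -0.997  1.395]
 [ 0.     0.     0.     1.   ]]
side 464.21215217588616 323.7090791131082 236.53161671204444 [[-0.93  -0.23   0.286  0.099]
 [-0.366  0.547 -0.752  1.029]
 [ 0.017 -0.805 -0.593  0.949]
 [ 0.     0.     0.     1.   ]]
0.1 [ 0.19106401 -0.59437802  0.22164856] [[ 9.52087281e-01  3.05826319e-01 -2.66519288e-04]
 [ 3.05826238e-01 -9.52085317e-01  1.96506603e-03]
 [ 3.47219809e-04 -1.95242296e-03 -9.99998034e-01]] 1.0007007106667574 0.0187
```

View pics/top0.png

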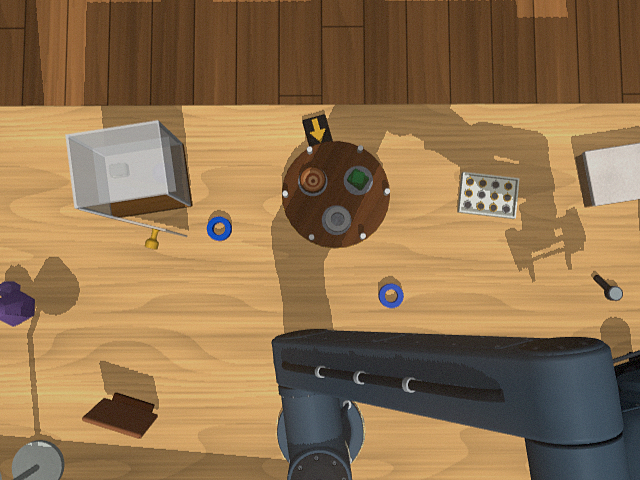

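View pics/side0.png

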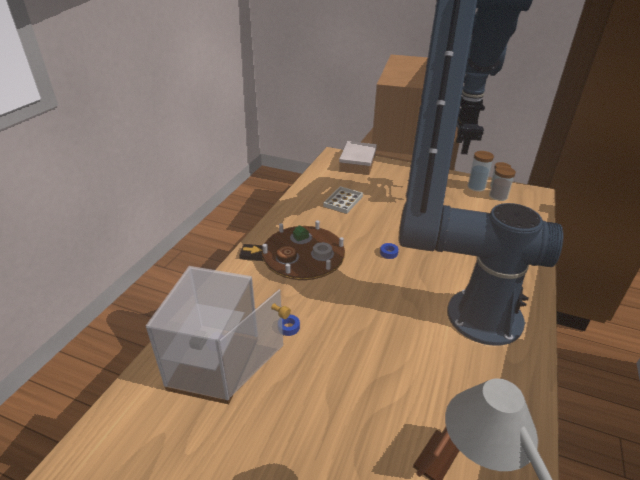

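```bash
cat > m.py <<'E'
from h import *
import sys
def measure(c,verbose=True):
    P=pts(c); im=c['image']; hsv=cv2.cvtColor(im,cv2.COLOR_RGB2HSV)
    box=np.zeros((480,640),bool); box[100:260,260:410]=True
    X,Y,Z=P[...,0],P[...,1],P[...,2]
    # arrow
    a=box&(hsv[...,0]>15)&(hsv[...,0]<32)&(hsv[...,1]>150)&(hsv[...,2]>150)&(Z<0.035)&(Z>0.012)
    # disc rim
    d=box&(Z>0.033)&(Z<0.05)
    ct=cv2.findContours(d.astype(np.uint8),cv2.RETR_EXTERNAL,cv2.CHAIN_APPROX_NONE)[0]; ct=max(ct,key=cv2.contourArea)
    hull=cv2.convexHull(ct)[:,0]
    g=box&(hsv[...,0]>40)&(hsv[...,0]<90)&(hsv[...,1]>80)&(Z>0.05)
    k=box&(Z>0.06)&(Z<0.078)&(hsv[...,1]<60)
    n,l,st,ce=cv2.connectedComponentsWithStats(k.astype(np.uint8))
    kn=[]
    for i in range(1,n):
        if st[i,4]>=6:
            m=(l==i); kn.append([*np.median(P[m],0),st[i,4],*ce[i]])
    return dict(P=P,a=a,g=g,kn=np.array(kn),hull=hull,d=d)
if __name__=='__main__':
    c=dict(np.load('pics/top0.npz')); r=measure(c); P=r['P']
    np.set_printoptions(suppress=True,precision=4)
    print('knobs',r['kn'])
    A=P[r['a']];print('arrow',len(A),A.mean(0), np.linalg.svd((A-A.mean(0))[:,:2],full_matrices=False)[2])
    G=P[r['g']];print('jade',len(G),G.mean(0),G.min(0),G.max(0)); 
    T=G[G[:,2]>G[:,2].max()-0.006]; print('jtop',T.mean(0), cv2.minAreaRect((T[:,:2]*1000).astype(np.float32)))
    D=P[r['d']]; print('disc',cv2.minEnclosingCircle((D[:,:2]*1000).astype(np.float32)))
    z=cv2.resize(c['image'][90:260,260:410],None,fx=4.5,fy=3.5*4.5/3.5*0.78 if 0 else 3.5,interpolation=cv2.INTER_CUBIC)
    z=cv2.resize(c['image'][95:260,250:430],None,fx=3.6,fy=3.6,interpolation=cv2.INTER_CUBIC); cv2.imwrite('pics/crop0.png',z[:,:,::-1])
E
python3 m.py
```

```text
knobs [[  0.6804  -0.1002   0.0696  27.     359.7778 148.0741]
 [  0.6783   0.0218   0.0704  28.     309.1786 149.4286]
 [  0.5768  -0.1626   0.0691  32.     386.4688 191.1875]
 [  0.5731   0.0793   0.0693  30.     284.6333 193.3667]
 [  0.5123  -0.0465   0.0625 268.     337.3022 218.7313]
 [  0.4698  -0.1053   0.0698  29.     362.5862 235.7241]
 [  0.4678   0.0177   0.0695  24.     311.0417 236.8333]]
arrow 159 [ 0.7307 -0.0008  0.0233] [[-0.9092 -0.4163]
 [-0.4163  0.9092]]
jade 264 [ 0.6044 -0.0933  0.0834] [ 0.3778 -0.1192  0.0511] [ 0.6315 -0.0066  1.3947]
jtop [ 0.3778 -0.0066  1.3947] ((377.7845153808594, -6.579716205596924), (0.0, 0.0), 0.0)
disc ((574.8069458007812, -41.94308090209961), 132.29652404785156)
```

View pics/crop0.png

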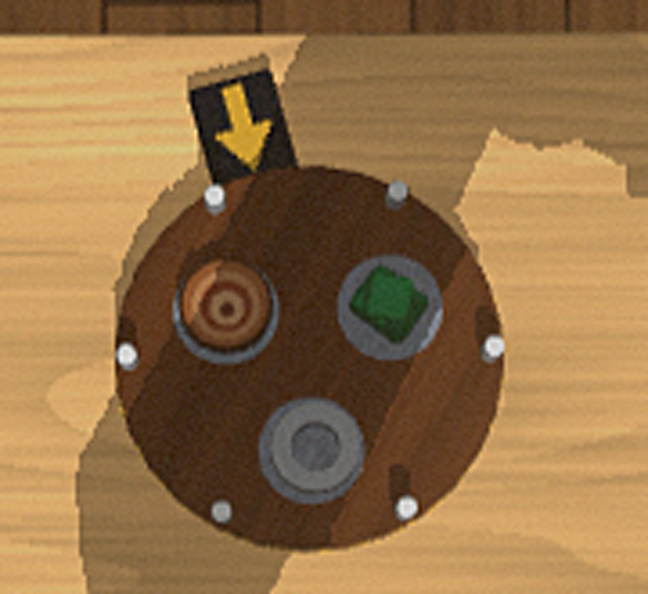

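```bash
cat > m2.py <<'E'
from m import *
np.set_printoptions(suppress=True,precision=4)
def onplane(c,u,v,z):
    R=np.array(c['pose']); d=np.stack([(u-c['cx'])/c['fx'],(v-c['cy'])/c['fy'],np.ones_like(u,float)],-1)@R[:3,:3].T
    return R[:3,3]+d*((z-R[2,3])/d[...,2])[...,None]
def fitc(K):
    from scipy.optimize import least_squares
    return least_squares(lambda p:np.hypot(K[:,0]-p[0],K[:,1]-p[1])-.122,[.5745,-.0417]).x
def go(tag):
    c=dict(np.load(f'pics/{tag}.npz')); r=measure(c); P=r['P']; K=r['kn']; K=K[(K[:,3]<60)]
    C=np.array([.5745,-.0417])
    rad=np.hypot(K[:,0]-C[0],K[:,1]-C[1]); K=K[abs(rad-.122)<.012]
    # pixel centroid onto plane .07
    v,u=np.nonzero(np.ones((480,640)))
    Kp=onplane(c,K[:,4],K[:,5],.07)
    if len(K)>=5: C=fitc(Kp)
    ang=np.degrees(np.arctan2(Kp[:,1]-C[1],Kp[:,0]-C[0]))
    print('C',C,'knob ang',np.sort(ang),'mod60',np.mean(np.exp(1j*np.radians(ang*6))) and np.degrees(np.angle(np.mean(np.exp(1j*np.radians(ang*6)))))/6)
    v,u=np.nonzero(r['a']); A=onplane(c,u,v,.0205)
    am=A.mean(0); print('arrow ang',np.degrees(np.arctan2(am[1]-C[1],am[0]-C[0])),np.hypot(*(am[:2]-C)),len(A))
    hs=cv2.cvtColor(c['image'],cv2.COLOR_RGB2HSV)
    W=onplane(c,*np.meshgrid(np.arange(640.),np.arange(480.)),.02); q=np.hypot(W[...,0]-C[0],W[...,1]-C[1]); 
    t=(q>.14)&(q<.2)&((hs[...,2]<50)|r['a'])&(W[...,0]>C[0]+.1)&(abs(W[...,1]-C[1]-.04)<.07)
    tm=W[t]; print('tongue mid ang',np.degrees(np.arctan2(tm[:,1].mean()-C[1],tm[:,0].mean()-C[0])),t.sum())
    g=r['g']&(P[...,2]<.1); n,l,st,ce=cv2.connectedComponentsWithStats(g.astype(np.uint8)); g=l==1+np.argmax(st[1:,4])
    G=P[g]; J=G[:,:2]
    b=cv2.minAreaRect((J*1000).astype(np.float32)); 
    v,u=np.nonzero(g); print('jade zmax',G[:,2].max(),'mean',J.mean(0),'box',b)
    for p in (J.mean(0),np.array(b[0])/1000): print('  jade ang',np.degrees(np.arctan2(p[1]-C[1],p[0]-C[0])),np.hypot(*(p-C)))
    v,u=np.nonzero(g)
    for m,nm in ((hs[...,0]<20)&(hs[...,1]>90)&(P[...,2]>.056)&(P[...,2]<.07)&(np.hypot(P[...,0]-C[0],P[...,1]-C[1])<.1),'wood'),((hs[...,1]<60)&(P[...,2]>.055)&(P[...,2]<.07)&(np.hypot(P[...,0]-C[0],P[...,1]-C[1])<.1),'ring'):
        n,l,st,ce=cv2.connectedComponentsWithStats(m.astype(np.uint8)); p=P[l==1+np.argmax(st[1:,4])][:,:2]; p=np.array(cv2.minEnclosingCircle((p*1000).astype(np.float32))[0])/1000
        print(nm,p,np.degrees(np.arctan2(p[1]-C[1],p[0]-C[0])),np.hypot(*(p-C)))
if __name__=='__main__': go(sys.argv[1])
E
python3 m2.py top0
```

```text
C [ 0.5742 -0.0413] knob ang [-148.6992  -88.9976  -28.7905   31.1008   90.9292  150.9684] mod60 -28.914802848431407
arrow ang 14.442602379111438 0.16223183533630545 159
tongue mid ang 15.24272216526402 503
jade zmax 0.08718491490485891 mean [ 0.6061 -0.094 ] box ((607.9814453125, -94.66719055175781), (43.537208557128906, 36.871795654296875), 55.824180603027344)
  jade ang -58.82466288200872 0.06158999016764037
  jade ang -57.69234659063379 0.06315777579715241
wood [0.6081 0.015 ] 59.004754612891766 0.06569776016064091
ring [ 0.5115 -0.0448] -176.7527331225174 0.06286458756176884
```

Call:
{"name": "move_arm", "arguments": {"moves": [{"hand": 40,"x": 0.5,"y": -0.46,"z": 0},{"hand": 40,"x": 0.97,"y": -0.89},{"hand": 40,"x": 0.97,"y": -0.89},{"hand": 40,"x": 0.97,"y": -0.89},{"hand": 40,"x": 0.97,"y": -0.89},{"hand": 40,"x": 0.97,"y": -0.89},{"hand": 40,"x": 0.97,"y": -0.89},{"hand": 40,"x": 0.97,"y": -0.89},{"hand": 40,"x": 0.97,"y": -0.89},{"hand": 40,"x": 0.97,"y": -0.89},{"hand": 40,"x": 0.97,"y": -0.89},{"hand": 40,"x": 0.97,"y": -0.89},{"hand": 40,"x": 0.97,"y": -0.89},{"hand": 40,"x": 0.97,"y": -0.89},{"hand": 40,"x": 0.97,"y": -0.89},{"hand": 40,"x": 0.97,"y": -0.89},{"hand": 40,"x": 0.97,"y": -0.89},{"hand": 40,"x": 0.6,"y": -0.55,"wz": -4.5},{"hand": 40,"wz": -4.5},{"hand": 40,"wz": -4.5}]}}

```text
schema error: expected keys hand, x, y, z, wx, wy, wz
```

Call:
{"name": "move_arm", "arguments": {"moves": [{"hand": 40,"x": 0.5,"y": -0.46,"z": 0,"wx": 0,"wy": 0,"wz": 0},{"hand": 40,"x": 0.97,"y": -0.89,"z": 0,"wx": 0,"wy": 0,"wz": 0},{"hand": 40,"x": 0.97,"y": -0.89,"z": 0,"wx": 0,"wy": 0,"wz": 0},{"hand": 40,"x": 0.97,"y": -0.89,"z": 0,"wx": 0,"wy": 0,"wz": 0},{"hand": 40,"x": 0.97,"y": -0.89,"z": 0,"wx": 0,"wy": 0,"wz": 0},{"hand": 40,"x": 0.97,"y": -0.89,"z": 0,"wx": 0,"wy": 0,"wz": 0},{"hand": 40,"x": 0.97,"y": -0.89,"z": 0,"wx": 0,"wy": 0,"wz": 0},{"hand": 40,"x": 0.97,"y": -0.89,"z": 0,"wx": 0,"wy": 0,"wz": 0},{"hand": 40,"x": 0.97,"y": -0.89,"z": 0,"wx": 0,"wy": 0,"wz": 0},{"hand": 40,"x": 0.97,"y": -0.89,"z": 0,"wx": 0,"wy": 0,"wz": 0},{"hand": 40,"x": 0.97,"y": -0.89,"z": 0,"wx": 0,"wy": 0,"wz": 0},{"hand": 40,"x": 0.97,"y": -0.89,"z": 0,"wx": 0,"wy": 0,"wz": 0},{"hand": 40,"x": 0.97,"y": -0.89,"z": 0,"wx": 0,"wy": 0,"wz": 0},{"hand": 40,"x": 0.97,"y": -0.89,"z": 0,"wx": 0,"wy": 0,"wz": 0},{"hand": 40,"x": 0.97,"y": -0.89,"z": 0,"wx": 0,"wy": 0,"wz": 0},{"hand": 40,"x": 0.97,"y": -0.89,"z": 0,"wx": 0,"wy": 0,"wz": 0},{"hand": 40,"x": 0.97,"y": -0.89,"z": 0,"wx": 0,"wy": 0,"wz": 0},{"hand": 40,"x": 0.6,"y": -0.55,"z": 0,"wx": 0,"wy": 0,"wz": -4.5},{"hand": 40,"x": 0,"y": 0,"z": 0,"wx": 0,"wy": 0,"wz": -4.5},{"hand": 40,"x": 0,"y": 0,"z": 0,"wx": 0,"wy": 0,"wz": -4.5}]}}

```text
time_s: 2.1
position: [0.4695, -0.1028, 0.2224]
tcp_rot: [[0.851, 0.525, -0.001], [0.525, -0.851, 0.001], [-0.0, -0.001, -1.0]]
force: [-0.7, 0.0, -0.1]
opening: 0.461
```

Call:
{"name": "move_arm", "arguments": {"moves": [{"hand": 40,"x": 0,"y": 0.07,"z": 0.5,"wx": 0,"wy": 0,"wz": 0},{"hand": 40,"x": 0,"y": 0,"z": 0.9,"wx": 0,"wy": 0,"wz": 0},{"hand": 40,"x": 0,"y": 0,"z": 0.9,"wx": 0,"wy": 0,"wz": 0},{"hand": 40,"x": 0,"y": 0,"z": 0.9,"wx": 0,"wy": 0,"wz": 0},{"hand": 40,"x": 0,"y": 0,"z": 0.9,"wx": 0,"wy": 0,"wz": 0},{"hand": 40,"x": 0,"y": 0,"z": 0.7,"wx": 0,"wy": 0,"wz": 0},{"hand": 40,"x": 0,"y": 0,"z": 0,"wx": 0,"wy": 0,"wz": 0}]}}

```text
time_s: 2.8
position: [0.4687, -0.1047, 0.1008]
tcp_rot: [[0.854, 0.52, -0.005], [0.52, -0.854, 0.003], [-0.003, -0.005, -1.0]]
force: [-0.5, -0.5, 0.2]
opening: 0.46
```

```bash
python3 - <<'E'
from h import *
c=cap('side','s1')
cv2.imwrite('pics/s1c.png',cv2.resize(c['image'][170:300,220:380],None,fx=4.5,fy=4.5,interpolation=cv2.INTER_CUBIC)[:,:,::-1])
E
```

```text
(no output)
```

View pics/s1c.png

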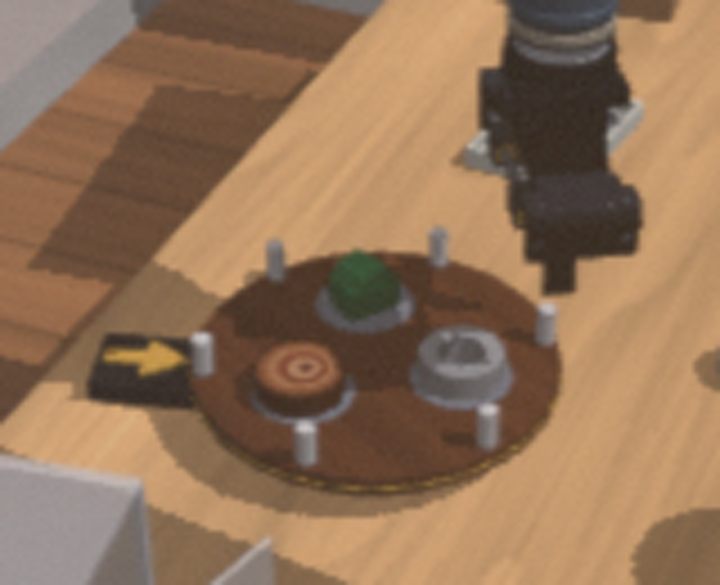

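Call:
{"name": "move_arm", "arguments": {"moves": [{"hand": 40,"x": 0,"y": 0,"z": 0.5,"wx": 0,"wy": 0,"wz": 0},{"hand": 40,"x": 0,"y": 0,"z": 0.5,"wx": 0,"wy": 0,"wz": 0},{"hand": 40,"x": 0,"y": 0,"z": 0.5,"wx": 0,"wy": 0,"wz": 0},{"hand": 40,"x": 0,"y": 0,"z": 0.4,"wx": 0,"wy": 0,"wz": 0},{"hand": 40,"x": 0,"y": 0,"z": 0,"wx": 0,"wy": 0,"wz": 0}]}}

```text
time_s: 3.35
position: [0.4707, -0.1061, 0.0549]
tcp_rot: [[0.854, 0.52, -0.001], [0.52, -0.854, 0.0], [-0.0, -0.001, -1.0]]
force: [0.3, -0.1, -0.5]
opening: 0.456
```

```bash
python3 - <<'E'
from h import *
c=cap('side','s2');t=cap('top','t2')
cv2.imwrite('pics/s2c.png',np.hstack([cv2.resize(c['image'][190:290,230:370],None,fx=2.8,fy=4,interpolation=cv2.INTER_CUBIC),cv2.resize(t['image'][95:260,250:430],(400,400),interpolation=cv2.INTER_CUBIC)])[:,:,::-1])
E
```

```text
(no output)
```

View pics/s2c.png

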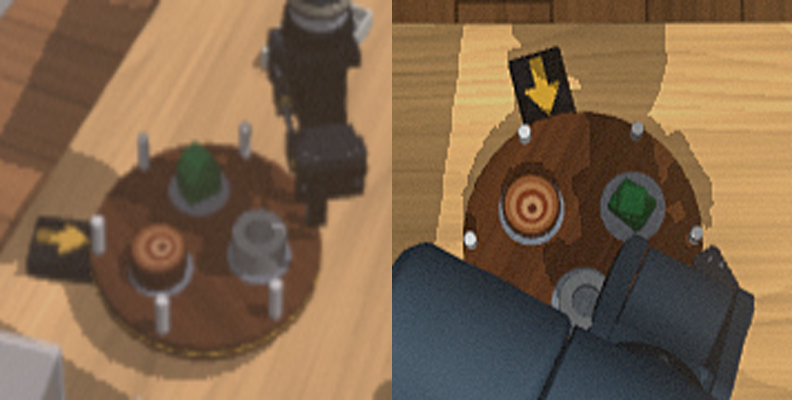

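Call:
{"name": "move_arm", "arguments": {"moves": [{"hand": 26,"x": 0,"y": 0,"z": 0.1,"wx": 0,"wy": 0,"wz": 0},{"hand": 26,"x": 0,"y": 0,"z": 0.1,"wx": 0,"wy": 0,"wz": 0},{"hand": 26,"x": 0,"y": 0,"z": 0,"wx": 0,"wy": 0,"wz": 0},{"hand": 26,"x": 0,"y": 0,"z": 0,"wx": 0,"wy": 0,"wz": 0},{"hand": 26,"x": 0.0004,"y": 0.064,"z": 0,"wx": 0,"wy": 0,"wz": -0.75},{"hand": 26,"x": 0.0004,"y": 0.064,"z": 0,"wx": 0,"wy": 0,"wz": -0.75},{"hand": 26,"x": 0.0004,"y": 0.064,"z": 0,"wx": 0,"wy": 0,"wz": -0.75},{"hand": 26,"x": 0.0004,"y": 0.064,"z": 0,"wx": 0,"wy": 0,"wz": -0.75},{"hand": 26,"x": 0.0004,"y": 0.064,"z": 0,"wx": 0,"wy": 0,"wz": -0.75},{"hand": 26,"x": 0.0004,"y": 0.064,"z": 0,"wx": 0,"wy": 0,"wz": -0.75},{"hand": 26,"x": 0.001,"y": 0.085,"z": 0,"wx": 0,"wy": 0,"wz": -1.0},{"hand": 26,"x": 0.001,"y": 0.085,"z": 0,"wx": 0,"wy": 0,"wz": -1.0},{"hand": 26,"x": 0.001,"y": 0.085,"z": 0,"wx": 0,"wy": 0,"wz": -1.0},{"hand": 26,"x": 0.001,"y": 0.085,"z": 0,"wx": 0,"wy": 0,"wz": -1.0},{"hand": 26,"x": 0.001,"y": 0.085,"z": 0,"wx": 0,"wy": 0,"wz": -1.0}]}}

```text
time_s: 4.95
position: [0.4831, -0.1229, 0.05]
tcp_rot: [[0.756, 0.655, -0.0], [0.655, -0.756, 0.0], [-0.0, -0.0, -1.0]]
force: [-0.2, 1.7, -0.5]
opening: 0.299
```

```bash
python3 - <<'E'
from h import *
p=bot.read_state();q=np.array(p['position'])[:2]-[.5742,-.0413];print(p['time_s'],np.hypot(*q),np.degrees(np.arctan2(q[1],q[0])))
c=cap('side','s3')
cv2.imwrite('pics/s3c.png',cv2.resize(c['image'][170:290,230:390],None,fx=4.5,fy=4.5,interpolation=cv2.INTER_CUBIC)[:,:,::-1])
E
```

```text
4.95 0.12232054684676369 -138.1576163333395
```

View pics/s3c.png

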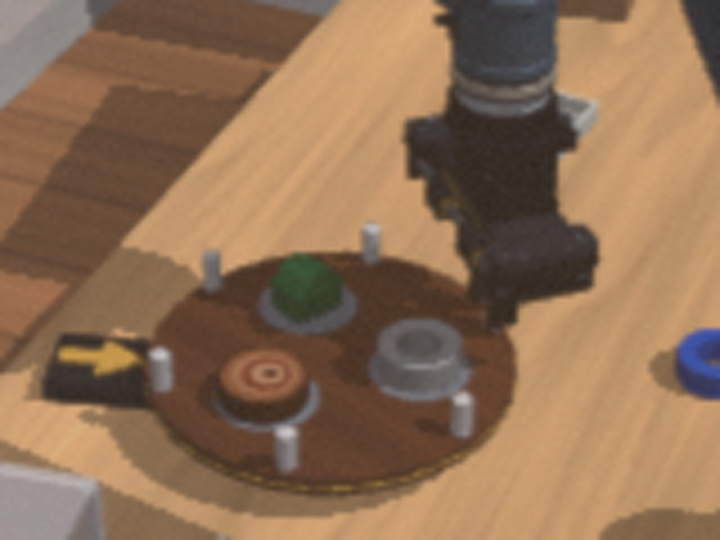

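Call:
{"name": "move_arm", "arguments": {"moves": [{"hand": 26,"x": 0.0012,"y": 0.106,"z": 0,"wx": 0,"wy": 0,"wz": -1.25},{"hand": 26,"x": 0.0017,"y": 0.128,"z": 0,"wx": 0,"wy": 0,"wz": -1.5},{"hand": 26,"x": 0.0017,"y": 0.128,"z": 0,"wx": 0,"wy": 0,"wz": -1.5},{"hand": 26,"x": 0.0017,"y": 0.128,"z": 0,"wx": 0,"wy": 0,"wz": -1.5},{"hand": 26,"x": 0.0017,"y": 0.128,"z": 0,"wx": 0,"wy": 0,"wz": -1.5},{"hand": 26,"x": 0.0017,"y": 0.128,"z": 0,"wx": 0,"wy": 0,"wz": -1.5},{"hand": 26,"x": 0.0017,"y": 0.128,"z": 0,"wx": 0,"wy": 0,"wz": -1.5},{"hand": 26,"x": 0.0017,"y": 0.128,"z": 0,"wx": 0,"wy": 0,"wz": -1.5},{"hand": 26,"x": 0.0017,"y": 0.128,"z": 0,"wx": 0,"wy": 0,"wz": -1.5},{"hand": 26,"x": 0.0017,"y": 0.128,"z": 0,"wx": 0,"wy": 0,"wz": -1.5},{"hand": 26,"x": 0.0017,"y": 0.128,"z": 0,"wx": 0,"wy": 0,"wz": -1.5},{"hand": 26,"x": 0.0017,"y": 0.128,"z": 0,"wx": 0,"wy": 0,"wz": -1.5},{"hand": 26,"x": 0.0017,"y": 0.128,"z": 0,"wx": 0,"wy": 0,"wz": -1.5},{"hand": 26,"x": 0.0017,"y": 0.128,"z": 0,"wx": 0,"wy": 0,"wz": -1.5},{"hand": 26,"x": 0.0017,"y": 0.128,"z": 0,"wx": 0,"wy": 0,"wz": -1.5},{"hand": 26,"x": 0.0017,"y": 0.128,"z": 0,"wx": 0,"wy": 0,"wz": -1.5},{"hand": 26,"x": 0.0017,"y": 0.128,"z": 0,"wx": 0,"wy": 0,"wz": -1.5},{"hand": 26,"x": 0.0017,"y": 0.128,"z": 0,"wx": 0,"wy": 0,"wz": -1.5},{"hand": 26,"x": 0.0017,"y": 0.128,"z": 0,"wx": 0,"wy": 0,"wz": -1.5},{"hand": 26,"x": 0.0017,"y": 0.128,"z": 0,"wx": 0,"wy": 0,"wz": -1.5}]}}

```text
time_s: 7.0
position: [0.5351, -0.1582, 0.05]
tcp_rot: [[0.331, 0.944, -0.0], [0.944, -0.331, 0.0], [0.0, -0.0, -1.0]]
force: [-0.2, 0.5, 0.7]
opening: 0.301
```

```bash
cat > st.py <<'E'
from h import *
p=bot.read_state();q=np.array(p['position'])[:2]-[.5742,-.0413];print(p['time_s'],np.hypot(*q),np.degrees(np.arctan2(q[1],q[0])),'y',np.degrees(np.arctan2(p['tcp_rot'][1][1],p['tcp_rot'][0][1])),p['joint_positions'])
E
python3 st.py
```

```text
7.0 0.12328967545637966 -108.51144125967932 y -19.319571345393634 [-2.79485972e+01  3.97771073e+01  9.92631712e+01  3.26906653e-03
  4.09611412e+01 -8.63149447e+00]
```

Call:
{"name": "move_arm", "arguments": {"moves": [{"hand": 26,"x": 0.0017,"y": 0.128,"z": 0,"wx": 0,"wy": 0,"wz": -1.5},{"hand": 26,"x": 0.0017,"y": 0.128,"z": 0,"wx": 0,"wy": 0,"wz": -1.5},{"hand": 26,"x": 0.0017,"y": 0.128,"z": 0,"wx": 0,"wy": 0,"wz": -1.5},{"hand": 26,"x": 0.0017,"y": 0.128,"z": 0,"wx": 0,"wy": 0,"wz": -1.5},{"hand": 26,"x": 0.0017,"y": 0.128,"z": 0,"wx": 0,"wy": 0,"wz": -1.5},{"hand": 26,"x": 0.0017,"y": 0.128,"z": 0,"wx": 0,"wy": 0,"wz": -1.5},{"hand": 26,"x": 0.0017,"y": 0.128,"z": 0,"wx": 0,"wy": 0,"wz": -1.5},{"hand": 26,"x": 0.0017,"y": 0.128,"z": 0,"wx": 0,"wy": 0,"wz": -1.5},{"hand": 26,"x": 0.0017,"y": 0.128,"z": 0,"wx": 0,"wy": 0,"wz": -1.5},{"hand": 26,"x": 0.0017,"y": 0.128,"z": 0,"wx": 0,"wy": 0,"wz": -1.5},{"hand": 26,"x": 0.0017,"y": 0.128,"z": 0,"wx": 0,"wy": 0,"wz": -1.5},{"hand": 26,"x": 0.0017,"y": 0.128,"z": 0,"wx": 0,"wy": 0,"wz": -1.5},{"hand": 26,"x": 0.0017,"y": 0.128,"z": 0,"wx": 0,"wy": 0,"wz": -1.5},{"hand": 26,"x": 0.0017,"y": 0.128,"z": 0,"wx": 0,"wy": 0,"wz": -1.5},{"hand": 26,"x": 0.0017,"y": 0.128,"z": 0,"wx": 0,"wy": 0,"wz": -1.5},{"hand": 26,"x": 0.0017,"y": 0.128,"z": 0,"wx": 0,"wy": 0,"wz": -1.5},{"hand": 26,"x": 0.0012,"y": 0.106,"z": 0,"wx": 0,"wy": 0,"wz": -1.25},{"hand": 26,"x": 0.001,"y": 0.085,"z": 0,"wx": 0,"wy": 0,"wz": -1.0},{"hand": 26,"x": 0.0004,"y": 0.064,"z": 0,"wx": 0,"wy": 0,"wz": -0.75},{"hand": 26,"x": 0.0002,"y": 0.043,"z": 0,"wx": 0,"wy": 0,"wz": -0.5}]}}

```text
time_s: 9.0
position: [0.5928, -0.1639, 0.0501]
tcp_rot: [[-0.141, 0.99, 0.0], [0.99, 0.141, -0.0], [-0.0, 0.0, -1.0]]
force: [-1.0, 0.3, -0.6]
opening: 0.302
```

```bash
python3 st.py; python3 - <<'E'
from h import *
c=cap('side','s4');t=cap('top','t4')
cv2.imwrite('pics/s4c.png',np.hstack([cv2.resize(c['image'][190:290,230:370],None,fx=2.8,fy=4,interpolation=cv2.INTER_CUBIC),cv2.resize(t['image'][95:260,250:430],(400,400),interpolation=cv2.INTER_CUBIC)])[:,:,::-1])
E
python3 m2.py t4
```

```text
9.0 0.12402087742741941 -81.3830400158068 y 8.108126740256143 [-2.58545067e+01  4.25883631e+01  9.06854300e+01 -2.18729630e-03
  4.67190685e+01 -3.39611337e+01]
C [ 0.5745 -0.0417] knob ang [-24.1745  36.0121] mod60 -24.08120529359427
arrow ang 15.217956500342721 0.16958409251976225 156
tongue mid ang 15.53175877618402 505
jade zmax 0.08716920777616544 mean [ 0.6348 -0.0342] box ((637.4905395507812, -34.09089660644531), (37.82320022583008, 44.5959358215332), 29.09115219116211)
  jade ang 7.052872144912203 0.06074487079330318
  jade ang 6.887817204145578 0.06344845567350198Traceback (most recent call last):
  File "m2.py", line 34, in <module>
    if __name__=='__main__': go(sys.argv[1])
                             ~~^^^^^^^^^^^^^
  File "m2.py", line 32, in go
    n,l,st,ce=cv2.connectedComponentsWithStats(m.astype(np.uint8)); p=P[l==1+np.argmax(st[1:,4])][:,:2]; p=np.array(cv2.minEnclosingCircle((p*1000).astype(np.float32))[0])/1000
                                                                             ~~~~~~~~~^^^^^^^^^^
    return _wrapfunc(a, 'argmax', axis=axis, out=out, **kwds)
    return bound(*args, **kwds)
ValueError: attempt to get argmax of an empty sequence
```

View pics/s4c.png

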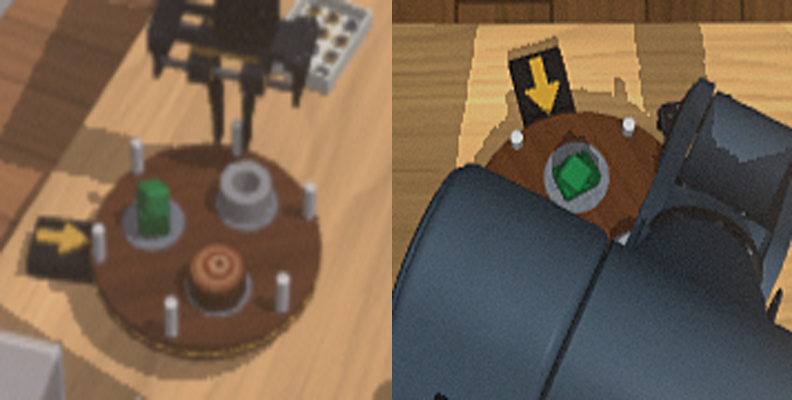

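```bash
cat > ar.py <<'E'
from m2 import *
C=np.array([.5743,-.0414])
for tag in ('top0','t2','t4'):
    c=dict(np.load(f'pics/{tag}.npz')); im=c['image']; big=cv2.resize(im[90:170,280:360],None,fx=8,fy=8,interpolation=cv2.INTER_CUBIC); hs=cv2.cvtColor(big,cv2.COLOR_RGB2HSV)
    v,u=np.mgrid[0:640,0:640]; W=onplane(c,280+(u+.5)/8-.5,90+(v+.5)/8-.5,.0205)[...,:2]-C
    q=np.hypot(W[...,0],W[...,1]); th=np.degrees(np.arctan2(W[...,1],W[...,0])); near=(q>.14)&(abs(th-15)<14)
    gold=near&(hs[...,0]>15)&(hs[...,0]<32)&(hs[...,1]>150)&(hs[...,2]>140)&(abs(th-15)<6)
    # tongue: dark
    dk=near&(hs[...,2]<75)
    for nm,m in (('gold',gold),('tongue',dk|gold)):
        n,l,st,_=cv2.connectedComponentsWithStats(m.astype(np.uint8)); m=l==1+np.argmax(st[1:,4])
        p=W[m]; 
        # mid-line: for radial bins, mid between lateral edges in rotated frame 15deg
        e=np.array([np.cos(np.radians(15)),np.sin(np.radians(15))]); a=p@e; s=p@np.array([-e[1],e[0]])
        mids=[];
        for lo in np.arange(.14,.2,.005):
            k=(a>=lo)&(a<lo+.005)
            if k.sum()>50: mids.append([lo+.0025,s[k].min()*1e3,s[k].max()*1e3,(s[k].min()+s[k].max())*500])
        mids=np.array(mids); print(tag,nm,'centroid ang',np.degrees(np.arctan2(*p.mean(0)[::-1])),'rad',a.min(),a.max()); print(mids[:,1:].T.round(1)); print(' mean mid->ang',15+np.degrees(np.mean(mids[:,3]/1e3/mids[:,0])), 'slope',np.degrees(np.polyfit(mids[:,0],mids[:,3]/1e3,1)[0]))
E
python3 ar.py; python3 - <<'E'
import sys; sys.path.insert(0,'.')
import cv2
im=cv2.imread('pics/t4.png'); cv2.imwrite('pics/t4c.png',cv2.resize(im[105:200,285:400],None,fx=6,fy=6,interpolation=cv2.INTER_CUBIC))
E
```

```text
top0 gold centroid ang 15.098890452156171 rad 0.1408991762082382 0.2005177908007996
[[ -2.9  -6.1 -10.  -12.7 -17.  -17.7 -17.4  -6.7  -6.8  -6.6  -6.9  -6.6]
 [  3.3   8.4  11.3  14.4  16.9  17.8  17.7   7.1   7.    7.1   7.2   7.5]
 [  0.2   1.1   0.6   0.9  -0.    0.    0.1   0.2   0.1   0.3   0.2   0.4]]
 mean mid->ang 15.12236634331055 slope -0.4573057188694154
top0 tongue centroid ang 15.332764162890665 rad 0.13698854350154252 0.20539102224342387
[[-29.2 -29.2 -29.1 -29.3 -29.2 -29.1 -29.3 -29.1 -29.  -28.9 -29.2 -28.6]
 [ 30.4  30.7  30.8  30.5  30.6  30.9  31.   30.3  30.5  30.5  30.7  30.5]
 [  0.6   0.8   0.9   0.6   0.7   0.9   0.9   0.6   0.7   0.8   0.7   1. ]]
 mean mid->ang 15.256651807948062 slope 0.14390493682183988
t2 gold centroid ang 15.24157960096709 rad 0.14300777891452093 0.1989853978572562
[[ -3.8  -7.4 -10.7 -14.  -15.7 -17.5  -6.4  -5.7  -5.9  -5.4  -6.2  -5.2]
 [  3.3   8.4  11.2  14.2  16.9  17.8  17.7   7.1   7.    7.3   6.8   6.4]
 [ -0.2   0.5   0.3   0.1   0.6   0.1   5.7   0.7   0.6   1.    0.3   0.6]]
 mean mid->ang 15.279958840824438 slope 0.8276825
[... 417 characters left out ...]
96 rad 0.1408991762082382 0.2004355022764974
[[ -3.8  -7.1 -10.7 -13.7 -17.  -17.7 -17.4  -6.7  -6.7  -6.6  -6.9  -6.6]
 [  3.3   8.1  11.2  14.4  16.9  17.8  13.6   7.1   7.    7.2   7.2   7.4]
 [ -0.2   0.5   0.3   0.4  -0.    0.   -1.9   0.2   0.1   0.3   0.2   0.4]]
 mean mid->ang 15.005247137659701 slope 0.08971350965510572
t4 tongue centroid ang 15.37998085845729 rad 0.13670768512154255 0.20565407979471714
[[-29.1 -29.1 -29.1 -29.7 -29.2 -28.8 -29.3 -29.3 -29.4 -29.  -29.4 -28.8]
 [ 30.4  30.7  30.8  30.5  30.6  30.6  31.   30.4  30.5  30.5  30.7  30.7]
 [  0.7   0.8   0.9   0.4   0.7   0.9   0.8   0.6   0.6   0.7   0.7   0.9]]
 mean mid->ang 15.24593298744741 slope 0.06286434213619084
```

View pics/t4c.png

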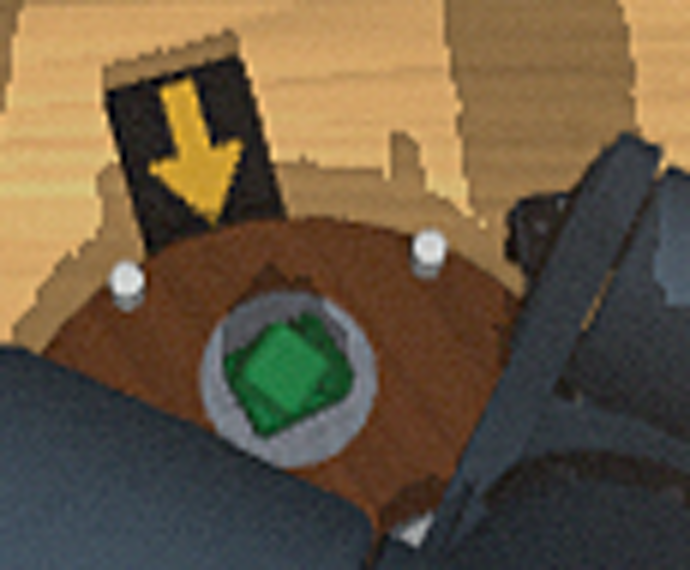

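Call:
{"name": "move_arm", "arguments": {"moves": [{"hand": 26,"x": 0.0002,"y": 0.043,"z": 0,"wx": 0,"wy": 0,"wz": -0.5},{"hand": 26,"x": 0.0004,"y": 0.064,"z": 0,"wx": 0,"wy": 0,"wz": -0.75},{"hand": 26,"x": 0.001,"y": 0.085,"z": 0,"wx": 0,"wy": 0,"wz": -1.0},{"hand": 26,"x": 0.001,"y": 0.085,"z": 0,"wx": 0,"wy": 0,"wz": -1.0},{"hand": 26,"x": 0.001,"y": 0.085,"z": 0,"wx": 0,"wy": 0,"wz": -1.0},{"hand": 26,"x": 0.001,"y": 0.085,"z": 0,"wx": 0,"wy": 0,"wz": -1.0},{"hand": 26,"x": 0.0004,"y": 0.064,"z": 0,"wx": 0,"wy": 0,"wz": -0.75},{"hand": 26,"x": 0.0002,"y": 0.043,"z": 0,"wx": 0,"wy": 0,"wz": -0.5},{"hand": 26,"x": 0.0002,"y": 0.043,"z": 0,"wx": 0,"wy": 0,"wz": -0.5},{"hand": 26,"x": 0,"y": 0,"z": 0,"wx": 0,"wy": 0,"wz": 0},{"hand": 26,"x": 0,"y": 0,"z": 0,"wx": 0,"wy": 0,"wz": 0},{"hand": 26,"x": 0,"y": 0,"z": 0,"wx": 0,"wy": 0,"wz": 0}]}}

```text
time_s: 10.3
position: [0.6073, -0.1609, 0.05]
tcp_rot: [[-0.26, 0.966, 0.0], [0.966, 0.26, 0.0], [-0.0, 0.0, -1.0]]
force: [0.3, 0.8, 0.2]
opening: 0.298
```

```bash
python3 st.py; python3 - <<'E'
from h import *
t=cap('top','t5')
cv2.imwrite('pics/t5c.png',cv2.resize(t['image'][105:200,285:400],None,fx=6,fy=6,interpolation=cv2.INTER_CUBIC)[:,:,::-1])
E
python3 m2.py t5 2>&1 | head -5
```

```text
10.3 0.12405701223036945 -74.53211634378579 y 15.052039530136517 [-2.50159068e+01  4.32923664e+01  8.86502827e+01  7.49747045e-03
  4.80484150e+01 -4.00729578e+01]
C [ 0.5745 -0.0417] knob ang [-17.2011  42.8999] mod60 -17.150583461182098
arrow ang 15.165065118770796 0.16979252870705916 157
tongue mid ang 15.455556550796889 509
jade zmax 0.08682259581996665 mean [ 0.6334 -0.0268] box ((635.8681030273438, -27.175434112548828), (36.10551452636719, 44.339046478271484), 32.972503662109375)
  jade ang 14.174794027768755 0.06074342855952484
```

View pics/t5c.png

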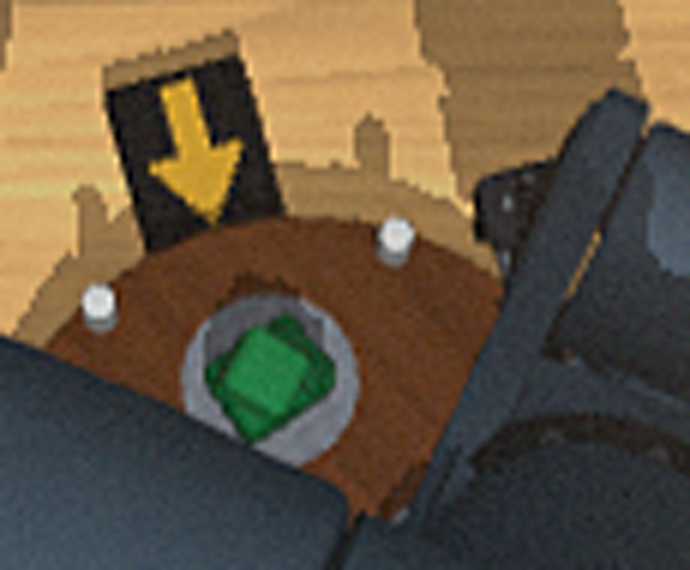

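Call:
{"name": "move_arm", "arguments": {"moves": [{"hand": 26,"x": 0.0002,"y": 0.043,"z": 0,"wx": 0,"wy": 0,"wz": -0.5},{"hand": 26,"x": 0.0002,"y": 0.043,"z": 0,"wx": 0,"wy": 0,"wz": -0.5},{"hand": 26,"x": 0.0002,"y": 0.043,"z": 0,"wx": 0,"wy": 0,"wz": -0.5},{"hand": 26,"x": 0,"y": 0,"z": 0,"wx": 0,"wy": 0,"wz": 0},{"hand": 26,"x": 0,"y": 0,"z": 0,"wx": 0,"wy": 0,"wz": 0},{"hand": 26,"x": 0,"y": 0,"z": 0,"wx": 0,"wy": 0,"wz": 0}]}}

```text
time_s: 10.95
position: [0.6105, -0.16, 0.0501]
tcp_rot: [[-0.285, 0.959, 0.0], [0.959, 0.285, -0.0], [-0.0, 0.0, -1.0]]
force: [-0.5, -0.1, 0.5]
opening: 0.295
```

```bash
python3 st.py; python3 - <<'E'
from h import *
t=cap('top','t6'); cap('side','s6')
E
python3 m2.py t6 2>&1 | head -6
```

```text
10.95 0.12412774704058765 -73.00262173077373 y 16.55716241508165 [-2.48180711e+01  4.34413017e+01  8.82096219e+01  4.03938594e-03
  4.83306263e+01 -4.13779172e+01]
C [ 0.5745 -0.0417] knob ang [-15.8478  44.353 ] mod60 -15.747420883170527
arrow ang 15.162601292939438 0.1698226269161471 159
tongue mid ang 15.458717420653446 512
jade zmax 0.08858340572823531 mean [ 0.6332 -0.0257] box ((635.79052734375, -25.659589767456055), (36.82373046875, 45.32696533203125), 37.64964294433594)
  jade ang 15.210538126714814 0.06086640059483188
  jade ang 14.666007937851269 0.06335474333073461
```

Call:
{"name": "move_arm", "arguments": {"moves": [{"hand": 26,"x": 0,"y": -0.08,"z": 0,"wx": 0,"wy": 0,"wz": 0},{"hand": 40,"x": 0,"y": -0.08,"z": 0,"wx": 0,"wy": 0,"wz": 0},{"hand": 40,"x": 0,"y": 0,"z": 0,"wx": 0,"wy": 0,"wz": 0},{"hand": 40,"x": 0,"y": 0,"z": 0,"wx": 0,"wy": 0,"wz": 0},{"hand": 40,"x": 0,"y": 0,"z": -0.3,"wx": 0,"wy": 0,"wz": 0},{"hand": 40,"x": 0,"y": 0,"z": -0.6,"wx": 0,"wy": 0,"wz": 0},{"hand": 40,"x": 0,"y": 0,"z": -0.8,"wx": 0,"wy": 0,"wz": 0},{"hand": 40,"x": 0,"y": 0,"z": -0.8,"wx": 0,"wy": 0,"wz": 0},{"hand": 40,"x": 0,"y": 0,"z": -0.8,"wx": 0,"wy": 0,"wz": 0},{"hand": 40,"x": 0,"y": 0,"z": -0.8,"wx": 0,"wy": 0,"wz": 0},{"hand": 40,"x": -0.5,"y": -0.3,"z": -0.8,"wx": 0,"wy": 0,"wz": 0},{"hand": 40,"x": -0.9,"y": -0.5,"z": -0.4,"wx": 0,"wy": 0,"wz": 0},{"hand": 40,"x": -0.9,"y": -0.5,"z": 0,"wx": 0,"wy": 0,"wz": 0},{"hand": 40,"x": -0.9,"y": -0.5,"z": 0,"wx": 0,"wy": 0,"wz": 0},{"hand": 40,"x": -0.9,"y": -0.5,"z": 0,"wx": 0,"wy": 0,"wz": 0},{"hand": 40,"x": -0.9,"y": -0.5,"z": 0,"wx": 0,"wy": 0,"wz": 0},{"hand": 40,"x": -0.9,"y": -0.5,"z": 0,"wx": 0,"wy": 0,"wz": 0},{"hand": 40,"x": -0.9,"y": -0.5,"z": 0,"wx": 0,"wy": 0,"wz": 0},{"hand": 40,"x": -0.9,"y": -0.5,"z": 0,"wx": 0,"wy": 0,"wz": 0},{"hand": 40,"x": 0,"y": 0,"z": 0,"wx": 0,"wy": 0,"wz": 0}]}}

```text
time_s: 13.05
position: [0.5578, -0.3803, 0.1842]
tcp_rot: [[-0.282, 0.96, 0.002], [0.959, 0.282, -0.004], [-0.004, 0.001, -1.0]]
force: [0.2, -0.3, 0.2]
opening: 0.455
```

```bash
python3 st.py; python3 - <<'E'
from h import *
t=cap('top','t7'); c=cap('side','s7')
cv2.imwrite('pics/s7c.png',np.hstack([cv2.resize(c['image'][190:290,230:370],None,fx=2.8,fy=4,interpolation=cv2.INTER_CUBIC),cv2.resize(t['image'][95:260,250:430],(400,400),interpolation=cv2.INTER_CUBIC)])[:,:,::-1])
E
python3 m2.py t7 2>&1
```

```text
13.05 0.3393669042875426 -92.76205376042711 y 16.36171794066367 [-4.37129236e+01  3.63763458e+01  7.66046383e+01 -7.51178576e-02
  6.67932748e+01 -6.00450713e+01]
C [ 0.574  -0.0416] knob ang [-75.6994 -15.8868  44.1778 103.9125 164.1276] mod60 -15.873655747505618
arrow ang 16.160760594973816 0.15727084012011314 137
tongue mid ang 15.523727343919296 473
jade zmax 0.08997415811841791 mean [ 0.6333 -0.0256] box ((635.9033203125, -26.122756958007812), (36.436683654785156, 45.045654296875), 35.66996383666992)
  jade ang 15.103295381478073 0.06138402915825974
  jade ang 14.039772893576487 0.0638023236088599
wood [0.531  0.0064] 131.87466730386578 0.06444891111177323
ring [ 0.5595 -0.1029] -103.31463968665139 0.06295265405444432
```

View pics/s7c.png

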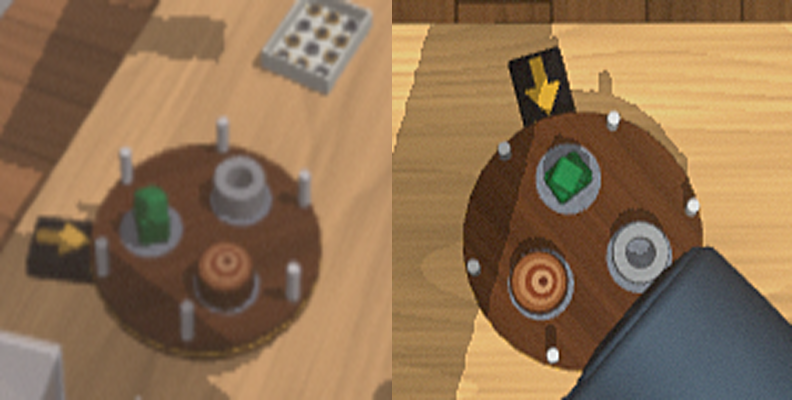

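```bash
python3 -c "
from rig import order; print(order.hand_in())"
```

```text
the job is handed in; nothing more can be done
None
```

I turned the turntable about 73° counter-clockwise, bringing the jade into line with the brass arrow, and handed the job in at about 13 s. To do it I set the part-open fingertips either side of one rim knob and pushed it round at no more than 15°/s. I then backed off the knob, lifted the hand and took it well clear.

**Alignment:** in the last picture, the jade's bearing comes out at 15.1° from the average of its visible points and 14.0° from a fitted box. Averaged over the frames relative to the knobs, it is about 14.9°. The arrow and tongue lie at about 15.2°, so the jade is within about 0.3°, give or take half a degree. My quick arrow check read 16.2° in that last picture, where a shadow lay across the arrow. I relied on the tongue edges and the earlier readings instead.

**Other pieces:** the wood round and ring gauge turned with the disc, by 72.9° and 73.4°, and stayed at their distances from the axis to within about 1 mm. The gripper stayed well away from the tray and the case throughout. I did not measure their positions again afterwards. Wrist forces stayed under 2 N in every reading.

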